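# Set a ratcheted metering valve one notch open from its seat

## Robot

A 6-joint arm with a two-finger parallel gripper is mounted at the origin on the work surface. World frame = base frame: x ahead of the robot, y to its left, z up, the work surface at z = 0. Lengths are in m, angles in rad, forces in N, time in s.
With the tool pointing down it reaches from about 0.3 to 0.775 m from the base axis. Payload 14.6 kg.
Tool frame: the origin (TCP) lies on the centre line of the jaws, within the pads' length; the fingertips stand 19 mm ahead of it and the grasp point (between the pads) is the TCP; y points along the fingers, x is the direction in which the jaws open and shut, and the axes are right-handed (so a half turn about y gives the same grasp; the last joint's range is limited). The gripper opens to 94 mm and grips with 3 to 60 N. Pads are 16 mm wide; open, the fingers measure 119 mm over their backs; the gripper's body (75 mm by 177 mm) begins 78 mm behind the grasp point.
Start: joints at [-1.214, 0.3, 1.521, -0, 1.321, -0.067], TCP at [0.226, -0.501, 0.199] pointing down, gripper open.
Joint ranges: [-3.03, 3.03], [-0.79, 2.21], [0.23, 2.52], [-1.04, 4.18], [0, 3.07], [-2.55, 2.55]. Speed limits (rad/s): [2.22, 2.22, 2.57, 3.14, 3.14, 3.14].

## Interface

Orientations are given as [roll, pitch, yaw] about the fixed x, y, z axes, in that order (R = Rz(yaw) Ry(pitch) Rx(roll)).
In Python, from station import ctrl, optics gives the robot as it stands.
- The arm moves only by the tool jog_arm, never from a script. Its argument "targets" is a list of rows, each a list of 3 entries, a list of its own where there are three numbers: the finger opening in cm, from 0 to 9.4, then the shift along the tool's x, y, z in cm, then the turn about the tool's y in rad. A call has 1 to 10 rows; each row is the pose to reach, as a shift and turn from the pose commanded when the call began, along the tool's axes at that moment; what a row does not reach only later rows make up. A row lasts 1/10 s, in which the tool goes at most 50 mm and 8.59 degrees, less where a joint would pass 70% of its speed; a pose out of reach is approached as far as the arm can. A call with a gripper value outside its range is refused whole. The fingers move at their own pace and stop on an object; "grip_force" is the grip in N (left out, the last holds). Time passes only in rows, so rows that repeat a pose let the fingers close. It gives the time, the measured TCP pose, the force and the opening at its end, in the units of the state.
- ctrl.get_obs(): the state, without advancing time (a new reading comes with each control period).
- optics.camera(name): name is "scene" or "top" or "wrist"; returns a dict with "img" (480x640x3 uint8, red, green, blue), "range_z" (480x640 float32, m along the optical axis (not along the pixel's ray), 0 where there is no reading), "camera_matrix" (3x3 intrinsics, pixels), "world_to_cam" (4x4, takes a point from world to camera coordinates); the wrist camera has in their place "mount" (4x4, takes a point from camera to tool coordinates, whose origin is the TCP and whose axes are the tool frame's). Camera axes: x right, y up, looking along -z (the intrinsics and any distortion apply to the point x, -y, -z); pixel columns grow to the right and rows downward; lengths in m; the calibration is good to about 2 mm. The wrist camera is an equidistant fisheye: a pixel r from the principal point sees the ray r / f radians off the axis. A picture is of the moment at which its call begins: read the wrist's pose just before it.
- ctrl.hand_in(): hands the job in, once; it reports no verdict.
The state is a dict: "time_s": time; "qpos": joint angles; "joint_vel": joint speeds; "tau": joint torques, N m; "ee_pos": TCP position; "eef_rot": TCP orientation; "force": force on the tool from outside, world axes, zero at the start; "moment": the same for the moment, N m; "grip_width": finger opening in m.
Only numpy, scipy, OpenCV 4.12 (cv2) and the standard library are available. Lean on these libraries where they do the work, as an engineer would, in place of code of your own. Each camera call takes 0.05 s, during which the arm holds its last target. There are 200 camera calls.

## Task

Set the metering valve on the steel block to one notch open: turn its white knob clockwise over the ratchet until you feel it come up firm on its seat, snug but not forced, and let go. Then throw the pawl lever back out of the ratchet, turn the knob back anticlockwise by one notch (30 degrees) from there, and tip the pawl lever over again so that the pawl rests on the ratchet teeth. Leave the glassware alone and let go of everything at the end.

Things in the scene. Friction and masses are not known exactly. Their poses are not given: they have to be found in the camera images.
- valve_base: fixed stainless valve block, 150 (x) x 170 (y) x 60 mm high; z up, origin on the bench under the knob's axis (x -75 to 75, y -100 to 70 mm). On the axis: dark ratchet wheel, 96 mm across, 12 sawteeth 30 degrees apart, tops 76 mm above the bench, and the knob; pawl on the -y side. Clockwise from above closes, clicking freely (under 0.15 N m); anticlockwise opens; the pawl blocks that.
- knob_grip (a point): centre of the white knob's bar grip, on the vertical axis, 118 mm above the bench; turns with the knob. Bar 56 mm long along the point's x, 15 mm thick along its y, 34 mm high, on a 24 mm stem. The valve shuts 0.9 to 1.8 rad clockwise of the start: felt, not seen. Let go when snug, it springs back to the point of shutting or to where a tooth meets the pawl; else it stays where left.
- pawl: dark steel pawl, hinged on a level pivot along the block's y; origin on the pivot, at (48, -40, 79.5) mm in the block's frame. Upright (z within 0.12 rad) while its tip, 48 mm from the pivot towards -x, lies on the teeth. Thrown back it is tipped 0.87 rad about +y, against a stop. Over-centre: its weight keeps it on the teeth, or thrown back once pushed past about 0.4 rad.
- thumb_bar (a point): centre of the pawl lever's steel thumb bar, 16 mm diameter, 32 mm long along the block's y, 72 mm to -y of the knob's axis, 55 mm from the pivot, 129 mm above the bench. Pawl on the teeth: 23 mm to -x of the pivot; thrown back: 23 mm to +x. Push it to +x to throw it back, to -x to put it in: 1 to 2 N, up to 10 N while a tooth presses on the pawl.
- needle (a joint): lift of the valve needle, hidden in the block, m: 0 = shut, 0.1 mm per radian that the valve is open: too little to be measured
- seal (a joint): sink (negative) of the seat's springy seal, hidden in the block, m. Past the point of shutting, the knob meets 0.25 N m more for every 0.1 rad: snug from 0.3 N m, forced at 0.9 N m. The seal sinks 0.1 mm per radian past shutting: too little to be measured.
- measuring_cylinder: bystander: glass measuring cylinder, foot 68 mm across, 150 mm high; origin under its foot
- beaker: bystander: glass beaker, 70 mm across, 85 mm high; origin under it
- sample_bottle: bystander: amber bottle with white cap, 52 mm across, 100 mm high; origin under it
Not all that is in view belongs to the job. There is more than one size of the valve_base; the job needs the larger.

How it is judged:
On the way, in this order (a step that is already met when the one before it is completed fails the run):
1. with the pawl on the teeth, the knob is turned clockwise until the valve is snug on its seat (0.3 N m or more) (value of joint seal below -1.2e-05 m and angle between pawl's own z axis and vertical below 0.2 rad), for 0.1 s.
2. the pawl is thrown back while the valve is still shut (angle between pawl's own z axis and vertical above 0.6 rad and value of joint needle below 2e-05 m), for 0.2 s.
3. with the pawl thrown back, the knob is turned back by one notch (valve 15 to 50 degrees open) (angle between pawl's own z axis and vertical above 0.6 rad and value of joint needle between 2.6e-05 and 8.7e-05 m), for 0.2 s.
At the end, for the whole second after the job is handed in: The valve stands one notch open from its seat (15 to 50 degrees), the pawl lies at rest on the ratchet teeth (tipped less than 0.2 rad), and the glassware stands upright where it was (value of joint needle between 2.6e-05 and 8.7e-05 m and angle between each of pawl, measuring_cylinder, beaker, sample_bottle's own z axis and vertical below 0.2 rad and angular speed of pawl below 0.2 rad/s); the robot touches nothing.
It fails at once if the seat is forced (0.9 N m or more on the shut valve) (value of joint seal below -3.6e-05 m).
It fails at once if a piece of glassware is moved by more than 30 mm (distance of any of measuring_cylinder, beaker, sample_bottle from where it was at the start of the episode above 0.03 m).
It also fails if it takes over 72 s, if anything falls off the work surface, if the arm or the gripper's body presses on something with over 40 N, if the wrist force passes 120 N, or if a joint passes its speed limit or range.

## Working session

There is one attempt and no reset: what is moved stays moved. The work goes in short steps, Python scripts to look and compute and a tool call to move; the robot and the scene stay as the last step left them, time stands still between calls to the robot, and variables do not carry over. Pictures are saved under pics/ and viewed, about 8 in all and at most 12, crops included, and the job is handed in when it is done.

Besides the shell and the picture viewer there is one more tool, called after ">>>" as a command line: name --argument value ..., lists and objects as JSON in quotes. jog_arm: Moves the arm, as the interface text tells. Its arguments: {"type":"object","properties":{"targets":{"type":"array","items":{"type":"array"}},"grip_force":{"type":"number"}},"required":["targets"]}

```bash
mkdir -p pics; ls
cat > h.py <<'E'
import numpy as np,cv2
from station import ctrl,optics
def snap(name,tag):
    c=optics.camera(name); np.savez(f'pics/{tag}.npz',**c)
    cv2.imwrite(f'pics/{tag}.png',c['img'][:,:,::-1]); return c
def cloud(c):
    K=c['camera_matrix'];z=c['range_z'];v,u=np.mgrid[:480,:640]
    P=np.stack([(u-K[0,2])/K[0,0]*z,-(v-K[1,2])/K[1,1]*z,-z,np.ones_like(z)],-1)
    W=P@np.linalg.inv(c['world_to_cam']).T
    W[z==0]=np.nan
    return W[...,:3]
def project(c,p):
    q=c['world_to_cam']@np.r_[p,1];K=c['camera_matrix']
    return K[0,0]*q[0]/-q[2]+K[0,2],K[1,1]*-q[1]/-q[2]+K[1,2]
E
python3 - <<'E'
from h import *
o=ctrl.get_obs();print({k:np.round(v,3) for k,v in o.items()})
a=snap('top','top0');b=snap('scene','scene0')
cv2.imwrite('pics/both.png',cv2.resize(np.hstack([a['img'],b['img']])[:,:,::-1],(800,300)))
for c in(a,b):print({k:np.round(v,3).tolist() for k,v in c.items() if k not in('img','range_z')})
E
```

```text
pics
{'time_s': np.float64(0.0), 'qpos': array([-1.214,  0.301,  1.522,  0.   ,  1.321, -0.067]), 'joint_vel': array([-0.001, -0.001, -0.   , -0.001, -0.   , -0.001]), 'tau': array([ 0.0000e+00, -5.3180e+01, -3.5273e+01,  7.1000e-02,  2.4000e-02,
       -0.0000e+00]), 'ee_pos': array([ 0.226, -0.501,  0.198]), 'eef_rot': array([-1.571e+00,  1.000e-03, -1.147e+00]), 'force': array([-0.476, -0.666, -0.401]), 'moment': array([ 0.01 , -0.025,  0.047]), 'grip_width': np.float64(0.094)}
{'camera_matrix': [[609.873, 0.0, 324.48], [0.0, 609.873, 240.475], [0.0, 0.0, 1.0]], 'world_to_cam': [[-0.022, -0.999, -0.023, 0.068], [0.987, -0.025, 0.156, -0.576], [-0.156, -0.019, 0.988, -1.15], [0.0, 0.0, 0.0, 1.0]]}
{'camera_matrix': [[587.93, 0.0, 323.737], [0.0, 587.93, 237.112], [0.0, 0.0, 1.0]], 'world_to_cam': [[0.727, 0.687, -0.017, -0.443], [-0.521, 0.567, 0.638, 0.205], [0.447, -0.454, 0.77, -1.422], [0.0, 0.0, 0.0, 1.0]]}
```

View pics/top0.png

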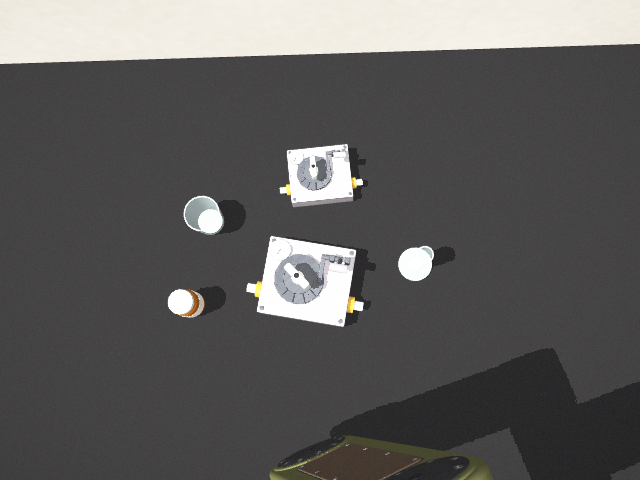

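View pics/scene0.png

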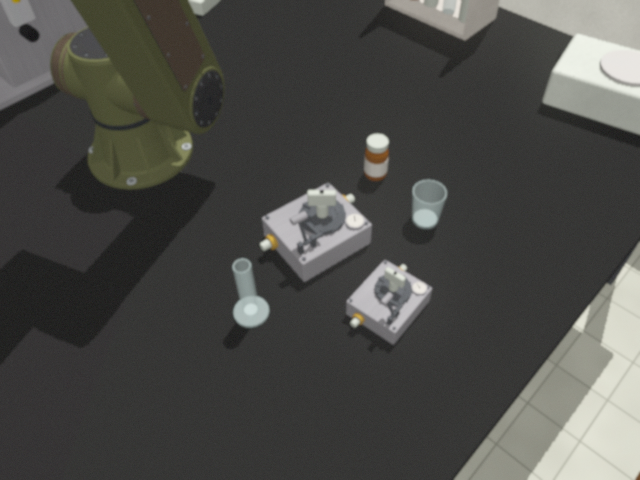

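The top view shows two candidates: the larger block, with its knob at about (297,275), and the smaller one, with its knob at about (313,167). I choose the larger. The bottle (186,302), beaker (203,215) and cylinder (415,263) stand around it. Next: fit the block's pose and take a close crop.

Run:
```python
from h import *
c=dict(np.load('pics/top0.npz'));W=cloud(c)
print('bench z',np.nanmedian(W[100:130,50:250,2]))
reg=np.zeros((480,640),bool);reg[225:335,235:375]=1
top=reg&(abs(W[...,2]-.06)<.006)&(c['img'].min(2)>150)
P=W[top];r=cv2.minAreaRect((P[:,:2]*1000).astype(np.float32));print('block top',r,len(P),np.median(P[:,2]))
k=reg&(W[...,2]>.125)&(c['img'].min(2)>150)
P=W[k];print('knob',cv2.minAreaRect((P[:,:2]*1000).astype(np.float32)),P[:,2].max(),P.mean(0),len(P))
hi=reg&(W[...,2]>.110)
n,l,s,ce=cv2.connectedComponentsWithStats(hi.astype(np.uint8))
for i in range(1,n):
    Q=W[l==i];print(i,s[i],Q.mean(0).round(4),Q.max(0).round(3),cv2.minAreaRect((Q[:,:2]*1000).astype(np.float32)))
img=c['img'][225:335,235:375,::-1]
s=dict(np.load('pics/scene0.npz'))['img'][175:285,245:385,::-1]
a=cv2.resize(img,None,fx=5,fy=5,interpolation=cv2.INTER_CUBIC)
cv2.imwrite('pics/crop0.png',a)
cv2.imwrite('pics/crops.png',cv2.resize(s,None,fx=5,fy=5,interpolation=cv2.INTER_CUBIC))
for v,u in[(263,415),(302,186),(215,203)]:print(u,v,W[v,u])
```

```text
bench z -4.1500436106955974e-05
block top ((499.6763916015625, 90.91422271728516), (169.8649444580078, 150.1528778076172), 79.11279296875) 4249 0.060124251927030636
knob ((501.00054931640625, 70.49783325195312), (113.92021942138672, 45.061466217041016), 88.61662292480469) 0.14246942930178497 [0.50651647 0.07472905 0.13489497] 385
1 [284 263  26  26 259] [0.5014 0.1047 0.1339] [0.525 0.127 0.141] ((502.0561218261719, 105.25375366210938), (55.47163009643555, 14.903008460998535), 41.649078369140625)
2 [329 262  19  12 160] [0.5139 0.0297 0.1355] [0.525 0.046 0.142] ((515.6007690429688, 29.515317916870117), (31.915266036987305, 18.629003524780273), 79.31305694580078)
415 263 [ 0.5225303  -0.11329397  0.10232484]
186 302 [0.46075965 0.31265689 0.09882132]
203 215 [0.6432498  0.30279203 0.00752851]
```

View pics/crop0.png

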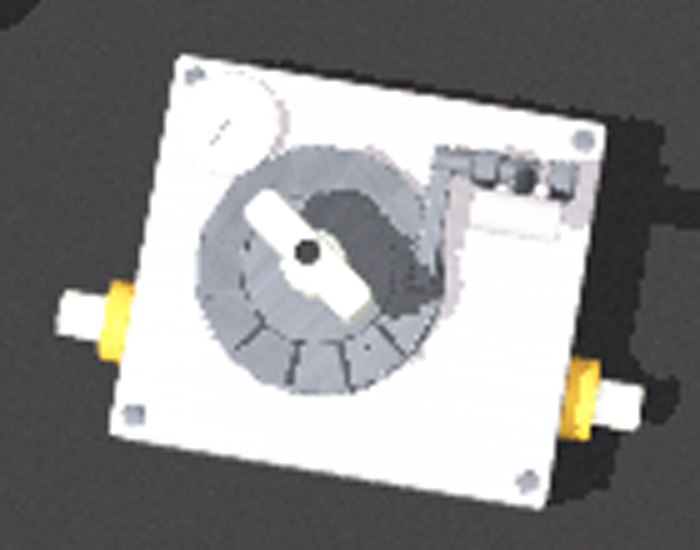

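The block top fits 170 x 150 mm at z = 0.060, so it is the larger block. The crop shows the knob bar from (262,205) to (355,305) and the pawl on the teeth at (440,230), with the thumb bar at (515,215). Knob axis is about (0.502,0.105), bar at 41.7° and block yaw -10.9°. The predicted thumb bar position agrees with the measured one to 2 mm. Gripping at yaw 131.7° starts joint 6 near -2.1, which leaves room for the clockwise turn.

>>> jog_arm --targets '[[5,[0,-10,0],-0.15],[5,[0,-10,0],-0.3],[5,[-43.7,-10,50],-1.5],[5,[-43.7,-10,50],-1.5],[5,[-43.7,-10,50],-1.5],[5,[-43.7,-10,50],-1.5],[5,[-43.7,-10,50],-1.5],[5,[-43.7,-10,50],-1.5],[5,[-43.7,-10,50],-1.5],[5,[-43.7,-10,50],-1.5]]' --grip_force 30

```text
time_s: 1.1
ee_pos: [0.3927, -0.1355, 0.2987]
eef_rot: [-1.571, -0.0, 0.359]
force: [1.1, -1.0, 0.0]
grip_width: 0.0499
```

```bash
cat >> h.py <<'E'
def shift(p,yaw_deg):
    o=ctrl.get_obs();y=o['eef_rot'][2];d=np.array(p)-o['ee_pos']
    X=np.array([np.cos(y),np.sin(y),0]);Z=np.array([-np.sin(y),np.cos(y),0])
    t=(y-np.radians(yaw_deg)+np.pi)%(2*np.pi)-np.pi
    print('t',o['time_s'].round(2),'pos',o['ee_pos'].round(4),'rot',o['eef_rot'].round(3),'q',o['qpos'].round(2),'F',o['force'].round(2),'M',o['moment'].round(3),'w',o['grip_width'].round(4))
    print('cm',np.round([d@X*100,-d[2]*100,d@Z*100],2),'turn',round(t,3))
def blk(x,y,z,o=(.5022,.1053),a=np.radians(-10.9)):
    return [o[0]+x*np.cos(a)-y*np.sin(a),o[1]+x*np.sin(a)+y*np.cos(a),z]
E
python3 -c "
from h import *
shift([.5022,.1053,.25],131.7)"
```

```text
Traceback (most recent call last):
  File "h.py", line 19, in shift
    print('t',o['time_s'].round(2),'pos',o['ee_pos'].round(4),'rot',o['eef_rot'].round(3),'q',o['qpos'].round(2),'F',o['force'].round(2),'M',o['moment'].round(3),'w',o['grip_width'].round(4))
              ^^^^^^^^^^^^^^^^^
AttributeError: 'float' object has no attribute 'round'
```

```bash
sed -i "s/o=ctrl.get_obs();y=/o={k:np.asarray(v) for k,v in ctrl.get_obs().items()};y=/" h.py
python3 -c "
from h import *
shift([.5022,.1053,.25],131.7)"
```

```text
t 1.1 pos [ 0.3927 -0.1355  0.2987] rot [-1.571 -0.     0.359] q [-0.42 -0.07  1.7   0.    1.51 -0.78] F [ 1.12 -1.01  0.01] M [-0.092 -0.13   0.003] w 0.0499
cm [18.71  4.87 18.7 ] turn -1.94
```

>>> jog_arm --targets '[[5,[18.7,0,18.7],-1.5],[5,[18.7,0,18.7],-1.5],[5,[18.7,0,18.7],-1.5],[5,[18.7,0,18.7],-1.5],[5,[18.7,0,18.7],-1.5],[5,[18.7,0,18.7],-1.5],[5,[18.7,0,18.7],-1.94],[5,[18.7,0,18.7],-1.94],[5,[18.7,0,18.7],-1.94],[5,[18.7,0,18.7],-1.94]]'

```text
time_s: 2.1
ee_pos: [0.5032, 0.1026, 0.2983]
eef_rot: [-1.57, -0.0, 1.859]
force: [-0.1, -0.3, 1.0]
grip_width: 0.05
```

>>> jog_arm --targets '[[5,[0,0,0],-0.15],[5,[0,0,0],-0.3],[5,[0,3,0],-0.44],[5,[0,3,0],-0.44],[5,[0,3,0],-0.44]]'

```text
time_s: 2.6
ee_pos: [0.5031, 0.1026, 0.2689]
eef_rot: [-1.57, -0.001, 2.289]
force: [-0.4, 0.1, 0.6]
grip_width: 0.05
```

```bash
python3 -c "
from h import *
shift([.5022,.1053,.12],131.7)"
```

```text
t 2.6 pos [0.5031 0.1026 0.2689] rot [-1.570e+00 -1.000e-03  2.289e+00] q [ 0.13  0.17  1.52  0.    1.46 -2.16] F [-0.38  0.13  0.56] M [ 0.095 -0.086  0.028] w 0.05
cm [ 0.27 14.89 -0.11] turn -0.01
```

>>> jog_arm --targets '[[5,[0.27,5,-0.11],-0.01],[5,[0.27,8,-0.11],-0.01],[5,[0.27,11,-0.11],-0.01],[5,[0.27,13,-0.11],-0.01],[5,[0.27,14.9,-0.11],-0.01],[5,[0.27,14.9,-0.11],-0.01],[5,[0.27,14.9,-0.11],-0.01]]'

```text
time_s: 3.3
ee_pos: [0.503, 0.1054, 0.121]
eef_rot: [-1.572, 0.001, 2.301]
force: [0.2, 0.4, 0.9]
grip_width: 0.0495
```

Run:
```python
from h import *
shift([.5022,.1053,.12],131.7)
a=snap('wrist','w0');b=snap('scene','s1')
s=cv2.resize(b['img'][150:290,220:400],(540,420),interpolation=cv2.INTER_CUBIC)
w=cv2.resize(a['img'],(400,300))
o=np.zeros((720,540,3),np.uint8);o[:420]=s;o[420:,:400]=w
cv2.imwrite('pics/v1.png',o[:,:,::-1][:600] if 0 else cv2.resize(o[:,:,::-1],(450,600)))
```

```text
t 3.3 pos [0.503  0.1054 0.121 ] rot [-1.572e+00  1.000e-03  2.301e+00] q [ 0.14  0.3   1.71 -0.    1.13 -2.17] F [0.21 0.44 0.89] M [ 0.129 -0.121  0.01 ] w 0.0495
cm [0.04 0.1  0.07] turn 0.002
```

View pics/v1.png

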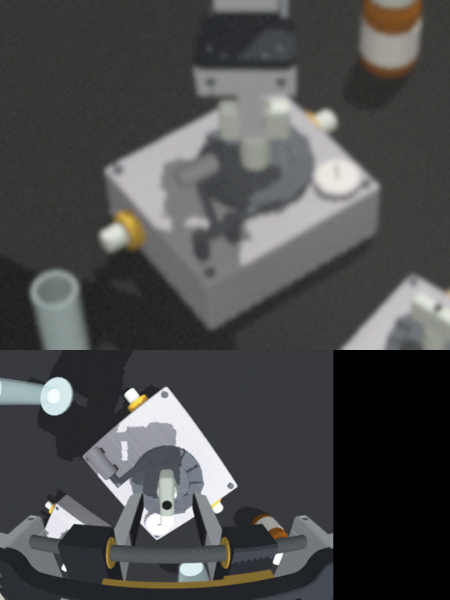

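The fingers straddle the bar (upper view about (255,120), wrist view (167,490)), clear of the thumb bar. I'll close on it.

>>> jog_arm --targets '[[0,[0,0,0],0],[0,[0,0,0],0],[0,[0,0,0],0],[0,[0,0,0],0],[0,[0,0,0],0],[0,[0,0,0],0]]' --grip_force 30

```text
time_s: 4.0
ee_pos: [0.5025, 0.1052, 0.1198]
eef_rot: [-1.571, 0.001, 2.303]
force: [0.7, -1.5, 0.4]
grip_width: 0.0148
```

```bash
python3 -c "
from h import *
shift([.5022,.1053,.12],131.7)"
```

```text
t 4.0 pos [0.5025 0.1052 0.1198] rot [-1.571e+00  1.000e-03  2.303e+00] q [ 0.14  0.3   1.71 -0.    1.13 -2.17] F [ 0.72 -1.54  0.4 ] M [-0.159 -0.345  0.078] w 0.0148
cm [ 0.03 -0.02  0.02] turn 0.004
```

>>> jog_arm --targets '[[0,[0,0,0],0.08],[0,[0,0,0],0.16],[0,[0,0,0],0.24],[0,[0,0,0],0.32],[0,[0,0,0],0.4],[0,[0,0,0],0.48],[0,[0,0,0],0.56],[0,[0,0,0],0.64],[0,[0,0,0],0.64]]'

```text
time_s: 4.9
ee_pos: [0.5024, 0.1055, 0.1198]
eef_rot: [-1.571, -0.0, 1.662]
force: [0.4, -0.1, 0.9]
grip_width: 0.0146
```

```bash
python3 -c "
from h import *
shift([.5022,.1053,.12],131.7)"
```

```text
t 4.9 pos [0.5024 0.1055 0.1198] rot [-1.571 -0.     1.662] q [ 0.14  0.3   1.71  0.    1.13 -1.53] F [ 0.42 -0.1   0.88] M [ 0.29  -0.317  0.017] w 0.0146
cm [-0.01 -0.02  0.03] turn -0.637
```

>>> jog_arm --targets '[[0,[0,0,0],0.06],[0,[0,0,0],0.12],[0,[0,0,0],0.18],[0,[0,0,0],0.22],[0,[0,0,0],0.22]]'

```text
time_s: 5.4
ee_pos: [0.5024, 0.1055, 0.1198]
eef_rot: [-1.571, -0.0, 1.445]
force: [1.7, 1.1, 0.3]
grip_width: 0.0143
```

```bash
cat > m.py <<'E'
from h import *
o=ctrl.get_obs();print(o['time_s'],'turned',round(2.303-o['eef_rot'][2],3),'M',np.round(o['moment'],3),'tau6',np.round(o['tau'][4:],3))
E
python3 m.py
```

```text
5.4 turned 0.858 M [ 0.493 -0.333  0.111] tau6 [0.423 0.851]
```

>>> jog_arm --targets '[[0,[0,0,0],0.04],[0,[0,0,0],0.08],[0,[0,0,0],0.08],[0,[0,0,0],0.08]]'

```text
time_s: 5.8
ee_pos: [0.5024, 0.1055, 0.1198]
eef_rot: [-1.571, -0.0, 1.366]
force: [0.9, 2.2, 1.0]
grip_width: 0.0143
```

```bash
python3 m.py
```

```text
5.8 turned 0.937 M [ 0.595 -0.402  0.017] tau6 [0.51  0.132]
```

>>> jog_arm --targets '[[0,[0,0,0],0.04],[0,[0,0,0],0.08],[0,[0,0,0],0.08],[0,[0,0,0],0.08]]'

```text
time_s: 6.2
ee_pos: [0.5024, 0.1054, 0.1198]
eef_rot: [-1.571, -0.0, 1.285]
force: [1.3, 2.5, 2.5]
grip_width: 0.0148
```

```bash
python3 m.py
```

```text
6.2 turned 1.018 M [ 0.668 -0.477  0.085] tau6 [0.615 0.192]
```

>>> jog_arm --targets '[[0,[0,0,0],0.04],[0,[0,0,0],0.08],[0,[0,0,0],0.08],[0,[0,0,0],0.08]]'

```text
time_s: 6.6
ee_pos: [0.5024, 0.1054, 0.1197]
eef_rot: [-1.571, -0.0, 1.205]
force: [1.8, 2.4, 2.3]
grip_width: 0.0149
```

```bash
python3 m.py
```

```text
6.6 turned 1.098 M [ 0.696 -0.562  0.291] tau6 [0.722 0.359]
```

>>> jog_arm --targets '[[0,[0,0,0],0.04],[0,[0,0,0],0.08],[0,[0,0,0],0.08],[0,[0,0,0],0.08]]'

```text
time_s: 7.0
ee_pos: [0.5024, 0.1053, 0.1197]
eef_rot: [-1.571, -0.0, 1.125]
force: [1.5, 2.8, 3.4]
grip_width: 0.0148
```

```bash
python3 m.py
```

```text
7.0 turned 1.178 M [ 0.637 -0.648  0.371] tau6 [0.808 0.513]
```

>>> jog_arm --targets '[[0,[0,0,0],0.03],[0,[0,0,0],0.06],[0,[0,0,0],0.06],[0,[0,0,0],0.06]]'

```text
time_s: 7.4
ee_pos: [0.5024, 0.1053, 0.1197]
eef_rot: [-1.571, -0.0, 1.065]
force: [2.2, 2.5, 2.3]
grip_width: 0.0146
```

```bash
python3 m.py
```

```text
7.4 turned 1.238 M [ 0.586 -0.705  0.526] tau6 [0.847 0.592]
```

>>> jog_arm --targets '[[0,[0,0,0],0.02],[0,[0,0,0],0.02]]'

```text
time_s: 7.6
ee_pos: [0.5024, 0.1053, 0.1197]
eef_rot: [-1.571, -0.0, 1.043]
force: [2.0, 2.2, 3.9]
grip_width: 0.015
```

```bash
python3 m.py
```

```text
7.6 turned 1.26 M [ 0.496 -0.67   0.542] tau6 [0.87  0.851]
```

>>> jog_arm --targets '[[0,[0,0,0],0],[0,[0,0,0],0]]'

```text
time_s: 7.8
ee_pos: [0.5024, 0.1053, 0.1197]
eef_rot: [-1.571, -0.0, 1.043]
force: [2.5, 1.9, 4.0]
grip_width: 0.0151
```

```bash
python3 m.py
```

```text
7.8 turned 1.26 M [ 0.586 -0.675  0.555] tau6 [0.878 0.564]
```

Net torque is about 0.5 N m, so the valve is snug; the rise began at about 1.03 rad turned. I'll let go and lift.

>>> jog_arm --targets '[[5,[0,0,0],0],[5,[0,0,0],0],[5,[0,0,0],0],[5,[0,-3,0],0],[5,[0,-6,0],0],[5,[0,-8,0],0],[0,[0,-8,0],0],[0,[0,-8,0],0]]'

```text
time_s: 8.6
ee_pos: [0.502, 0.1052, 0.1988]
eef_rot: [-1.57, 0.001, 1.043]
force: [-0.0, -0.6, -0.6]
grip_width: 0.0375
```

```bash
python3 -c "
from h import *
shift(blk(0,-72,.20),79.1);shift(blk(0,-72,.135),79.1)"
```

```text
t 8.6 pos [0.502  0.1052 0.1988] rot [-1.570e+00  1.000e-03  1.043e+00] q [ 0.14  0.22  1.62 -0.    1.3  -0.91] F [-0.02 -0.56 -0.62] M [ 0.038 -0.101 -0.01 ] w 0.0375
cm [-6.79331e+03 -1.20000e-01 -2.38553e+03] turn -0.338
t 8.6 pos [0.502  0.1052 0.1988] rot [-1.570e+00  1.000e-03  1.043e+00] q [ 0.14  0.22  1.62 -0.    1.3  -0.91] F [-0.02 -0.56 -0.62] M [ 0.038 -0.101 -0.01 ] w 0.0375
cm [-6.79331e+03  6.38000e+00 -2.38553e+03] turn -0.338
```

My `blk` took mm as m; scaled, the shift is x -6.8, z -2.4 cm.

>>> jog_arm --targets '[[0,[-3.5,0,-1.2],-0.15],[0,[-6.8,0,-2.4],-0.3],[0,[-6.8,0,-2.4],-0.34],[0,[-6.8,2,-2.4],-0.34],[0,[-6.8,2,-2.4],-0.34]]'

```text
time_s: 9.1
ee_pos: [0.4872, 0.0342, 0.1764]
eef_rot: [-1.565, 0.001, 1.382]
force: [-0.1, -0.0, 0.9]
grip_width: 0.0008
```

```bash
sed -i 's/z,o=(.5022/z,o=(.5022/; s/return \[o\[0\]+x/x,y=x\/1e3,y\/1e3\n    return [o[0]+x/' h.py
python3 - <<'E'
from h import *
shift(blk(0,-72,.135),79.1)
c=snap('top','top1');W=cloud(c)
s=snap('scene','s2')['img']
cv2.imwrite('pics/v2.png',np.hstack([cv2.resize(c['img'][225:335,245:365],(400,367)),cv2.resize(s[150:290,230:383],(400,367))])[:,:,::-1])
E
```

```text
t 9.1 pos [0.4872 0.0342 0.1764] rot [-1.565e+00  1.000e-03  1.382e+00] q [-0.    0.19  1.72 -0.    1.25 -1.39] F [-0.09 -0.01  0.86] M [ 0.033 -0.138 -0.022] w 0.0008
cm [ 0.06  4.14 -0.13] turn 0.002
```

View pics/v2.png

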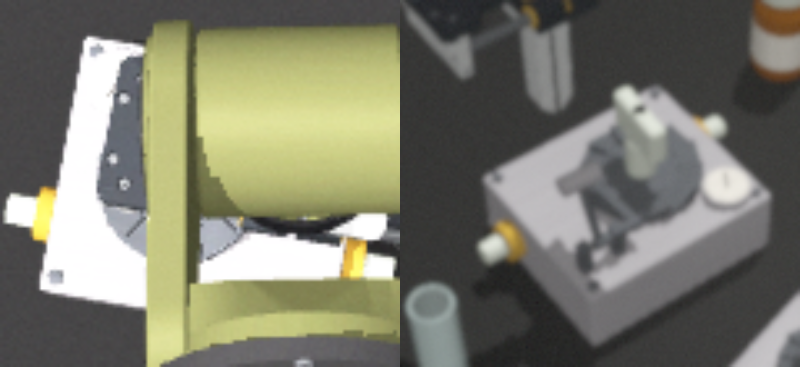

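The fingers (scene half, about (548,80)) are above and on the -x side of the thumb bar (575,180), and the knob has turned. Tool -z is block +x, so I go down and push that way.

>>> jog_arm --targets '[[0,[0,2,0],0],[0,[0,4.1,0],0],[0,[0,4.1,0],0],[0,[0,4.1,-0.6],0],[0,[0,4.1,-1.2],0],[0,[0,4.1,-1.8],0],[0,[0,4.1,-2.4],0],[0,[0,4.1,-3.0],0],[0,[0,4.1,-3.6],0],[0,[0,4.1,-3.6],0]]'

```text
time_s: 10.2
ee_pos: [0.5248, 0.0276, 0.1386]
eef_rot: [-1.571, -0.0, 1.383]
force: [-0.1, -0.0, 0.3]
grip_width: 0.0003
```

>>> jog_arm --targets '[[0,[0,0,-0.6],0],[0,[0,0,-1.2],0],[0,[0,0,-1.5],0],[0,[0,0,-1.5],0],[0,[0,0,-1.5],0],[0,[0,0,0],0],[0,[0,-3,1.5],0],[0,[0,-6,3],0],[0,[0,-9,3],0],[0,[0,-10,3],0]]'

```text
time_s: 11.2
ee_pos: [0.4952, 0.0335, 0.2417]
eef_rot: [-1.575, -0.001, 1.383]
force: [0.3, -0.3, -0.3]
grip_width: 0.0003
```

Run:
```python
from h import *
shift(blk(0,-72,.135),79.1)
c=snap('top','top2')
s=snap('scene','s3')['img']
cv2.imwrite('pics/v3.png',np.hstack([cv2.resize(c['img'][225:335,245:365],(400,367)),cv2.resize(s[150:290,230:383],(400,367))])[:,:,::-1])
```

```text
t 11.2 pos [0.4952 0.0335 0.2417] rot [-1.575e+00 -1.000e-03  1.383e+00] q [-0.01  0.14  1.61 -0.    1.38 -1.39] F [ 0.29 -0.27 -0.32] M [-0.012 -0.194 -0.054] w 0.0003
cm [-1.000e-02  1.067e+01  6.700e-01] turn 0.003
```

View pics/v3.png

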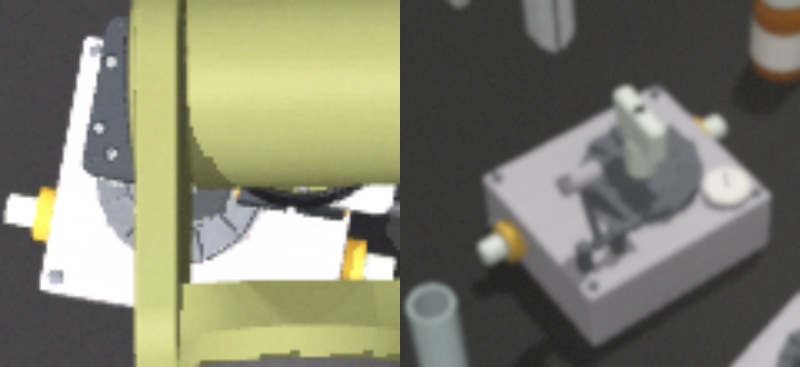

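Run:
```python
from h import *
c=dict(np.load('pics/s3.npz'));W=cloud(c)
for n,x in(('on',25),('back',71)):
    u,v=project(c,blk(x,-72,.129));print(n,u,v,'v3 px',400+(u-230)*400/153,(v-150)*367/140)
for t in('scene0','s2','s3'):
    W=cloud(dict(np.load(f'pics/{t}.npz')))
    A=W[...,:2]-np.array([.5022,.1053]);a=np.radians(-10.9)
    bx=A[...,0]*np.cos(a)+A[...,1]*np.sin(a);by=-A[...,0]*np.sin(a)+A[...,1]*np.cos(a)
    m=(by<-.05)&(by>-.095)&(bx>-.02)&(bx<.09)&(W[...,2]>.09)&(W[...,2]<.15)
    print(t,m.sum(),np.median(bx[m]),np.median(by[m]),np.median(W[...,2][m]),W[...,2][m].max())
```

```text
on 296.06904564308957 217.74687301700268 v3 px 572.7295310930447 177.5935885517142
back 310.0329125487879 232.77971348445462 v3 px 609.2363726765698 217.00110606282033
scene0 222 0.03632069357147487 -0.07240834808132304 0.13286032414316729 0.14163748630173645
s2 228 0.035431185093886645 -0.07259974573757053 0.13247116428922961 0.14235373025166442
s3 229 0.03580360380347658 -0.07245262259315151 0.1321226821560706 0.1416138893323563
```

The depth check says the lever is still on the teeth (bar at x about 31, z about 0.132), so the push either missed or the lever fell back. I'll push again, slightly lower and in stages, watching the force.

>>> jog_arm --targets '[[0,[0,4,0.6],0],[0,[0,8,0.6],0],[0,[0,11,0.6],0],[0,[0,11,0.6],0],[0,[0,11,0],0],[0,[0,11,-0.4],0],[0,[0,11,-0.4],0]]'

```text
time_s: 12.0
ee_pos: [0.4998, 0.0325, 0.1299]
eef_rot: [-1.573, -0.0, 1.383]
force: [-0.1, 0.3, 0.3]
grip_width: 0.0005
```

>>> jog_arm --targets '[[0,[0,0,-0.4],0],[0,[0,0,-0.8],0]]'

```text
time_s: 12.2
ee_pos: [0.5069, 0.0311, 0.1296]
eef_rot: [-1.572, -0.0, 1.383]
force: [-6.6, 0.3, 13.7]
grip_width: 0.0004
```

>>> jog_arm --targets '[[0,[0,0,-0.4],0],[0,[0,0,-0.8],0]]'

```text
time_s: 12.4
ee_pos: [0.5157, 0.0294, 0.1314]
eef_rot: [-1.574, -0.0, 1.383]
force: [-8.8, -1.6, 29.4]
grip_width: 0.0006
```

Run:
```python
from h import *
shift(blk(0,-72,.135),79.1)
c=snap('wrist','w1')
s=snap('scene','s4')['img']
cv2.imwrite('pics/v4.png',np.hstack([cv2.resize(c['img'],(400,300)),cv2.resize(s[170:275,240:380],(400,300),interpolation=cv2.INTER_CUBIC)])[:,:,::-1])
```

```text
t 12.4 pos [0.5157 0.0294 0.1314] rot [-1.574 -0.     1.383] q [-0.01  0.29  1.7  -0.    1.15 -1.4 ] F [-8.81 -1.56 29.44] M [-0.308  1.335 -0.019] w 0.0006
cm [ 0.   -0.36  2.76] turn 0.003
```

View pics/v4.png

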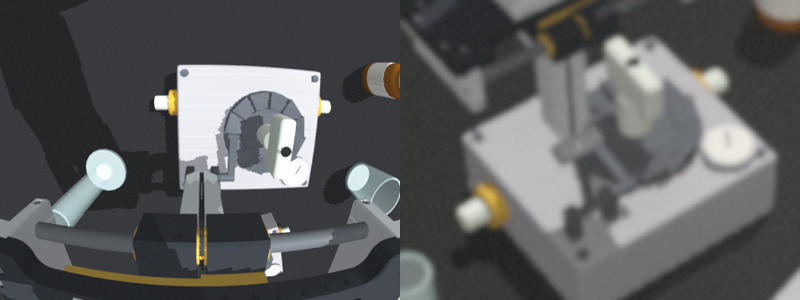

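The force is mostly upward (29 N), so the fingertips are riding on top of the bar. I'll back off, then measure where the closed fingertips really are.

>>> jog_arm --targets '[[0,[0,-1.5,0.5],0],[0,[0,-3,2],0],[0,[0,-4,4],0],[0,[0,-4,4],0],[0,[0,-4,4],0]]'

```text
time_s: 13.0
ee_pos: [0.4755, 0.0371, 0.1691]
eef_rot: [-1.572, -0.0, 1.383]
force: [-0.5, -0.0, -0.5]
grip_width: 0.0005
```

Run:
```python
from h import *
shift(blk(0,-72,.135),79.1)
o=ctrl.get_obs();p=o['ee_pos']
c=snap('scene','s5');W=cloud(c)
m=(np.hypot(W[...,0]-p[0],W[...,1]-p[1])<.022)&(W[...,2]>.085)
print('finger lowest z rel TCP',np.sort(W[...,2][m])[:15].round(4)-p[2])
A=W[...,:2]-np.array([.5022,.1053]);a=np.radians(-10.9)
bx=A[...,0]*np.cos(a)+A[...,1]*np.sin(a);by=-A[...,0]*np.sin(a)+A[...,1]*np.cos(a)
np.set_printoptions(suppress=True,linewidth=150)
m=(by<-.05)&(by>-.095)&(bx>.0)&(bx<.09)&(W[...,2]>.07)&(W[...,2]<.15)
for z0 in np.arange(.07,.146,.005):
    k=m&(abs(W[...,2]-z0)<.0025)
    if k.any():print(z0.round(3),k.sum(),'x',np.percentile(bx[k],[5,50,95]).round(3),'y',np.percentile(by[k],[5,50,95]).round(3))
cv2.imwrite('pics/v5.png',cv2.resize(c['img'][150:290,220:400,::-1],(720,560),interpolation=cv2.INTER_CUBIC))
```

```text
t 13.0 pos [0.4755 0.0371 0.1691] rot [-1.572 -0.     1.383] q [ 0.    0.16  1.76  0.    1.22 -1.38] F [-0.52 -0.02 -0.47] M [ 0.037 -0.137  0.   ] w 0.0005
cm [-0.    3.41 -1.33] turn 0.003
finger lowest z rel TCP [0.00712013 0.00782013 0.00932013 0.01032013 0.01152013 0.01212013
 0.01222013 0.01242013 0.01242013 0.01242013 0.01282013 0.01292013
 0.01362013 0.01362013 0.01422013]
0.07 9 x [0.05  0.055 0.059] y [-0.09  -0.088 -0.058]
0.075 22 x [0.054 0.057 0.059] y [-0.089 -0.06  -0.053]
0.08 32 x [0.05  0.056 0.059] y [-0.09  -0.076 -0.058]
0.085 56 x [0.048 0.055 0.058] y [-0.089 -0.071 -0.053]
0.09 42 x [0.048 0.052 0.058] y [-0.089 -0.071 -0.054]
0.095 9 x [0.046 0.049 0.053] y [-0.074 -0.072 -0.069]
0.1 7 x [0.045 0.048 0.051] y [-0.074 -0.072 -0.07 ]
0.105 13 x [0.044 0.046 0.049] y [-0.076 -0.072 -0.069]
0.11 9 x [0.041 0.044 0.045] y [-0.074 -0.072 -0.068]
0.115 11 x [0.041 0.043 0.044] y [-0.075 -0.072 -0.069]
0.12 8 x [0.039 0.04  0.042] y [-0.075 -0.07  -0.069]
0.125 13 x [0.033 0.039 0.042] y [-0.086 -0.074 -0.069]
0.13 19 x [0.029 0.039 0.041] y [-0.087 -0.074 -0.057]
0.135 50 x [0.029 0.04  0.042] y [-0.087 -0.074 -0.057]
0.14 75 x [0.029 0.035 0.04 ] y [-0.086 -0.071 -0.057]
0.145 1 x [0.033 0.033 0.033] y [-0.088 -0.088 -0.088]
```

View pics/v5.png

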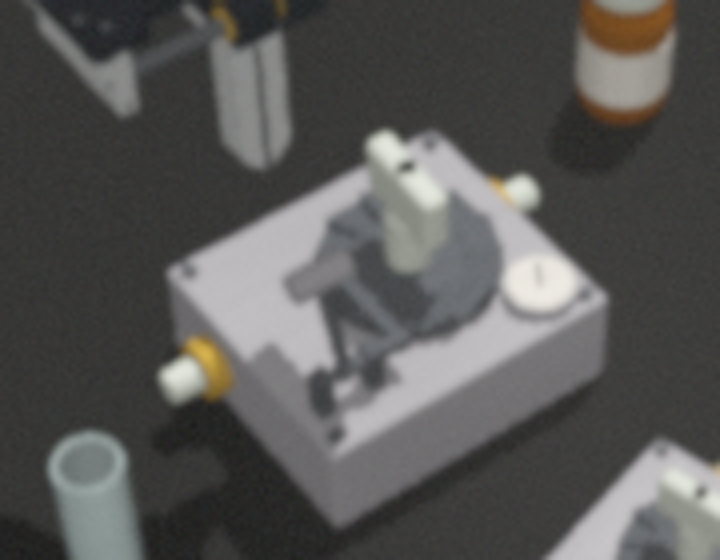

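The scene cloud puts the closed fingertips about 3–7 mm above the TCP, not 19 mm below it. That explains the miss at TCP z 0.139 and the riding-up at 0.131. The picture shows the lever still on the teeth (bar at (320,275)) and undamaged. I'll redo the push at TCP z of about 0.115, in short steps.

>>> jog_arm --targets '[[0,[0,2,-0.8],0],[0,[0,4,-0.8],0],[0,[0,5.4,-0.8],0],[0,[0,5.4,-0.8],0],[0,[0,5.4,-1.2],0],[0,[0,5.4,-1.6],0],[0,[0,5.4,-2],0]]'

```text
time_s: 13.75
ee_pos: [0.4956, 0.0333, 0.1154]
eef_rot: [-1.572, -0.0, 1.383]
force: [-0.1, -0.6, 0.4]
grip_width: 0.0003
```

>>> jog_arm --targets '[[0,[0,0,-0.4],0],[0,[0,0,-0.8],0],[0,[0,0,-1.2],0]]'

```text
time_s: 14.05
ee_pos: [0.5069, 0.0311, 0.1148]
eef_rot: [-1.571, -0.0, 1.383]
force: [-0.5, 0.1, -0.5]
grip_width: 0.0005
```

```bash
python3 -c "
from h import *
shift(blk(52,-72,.115),79.1)"
```

```text
t 14.05 pos [0.5069 0.0311 0.1148] rot [-1.571 -0.     1.383] q [-0.01  0.3   1.73  0.    1.11 -1.39] F [-0.55  0.05 -0.5 ] M [ 0.084 -0.099  0.006] w 0.0005
cm [-0.01 -0.02 -3.34] turn 0.002
```

>>> jog_arm --targets '[[0,[0,0,-0.4],0],[0,[0,0,-0.8],0]]'

```text
time_s: 14.25
ee_pos: [0.5147, 0.0296, 0.1147]
eef_rot: [-1.571, 0.0, 1.383]
force: [-0.2, -0.4, -0.4]
grip_width: 0.0007
```

>>> jog_arm --targets '[[0,[0,0,-0.4],0],[0,[0,0,-0.8],0],[0,[0,0,-1.2],0]]'

```text
time_s: 14.55
ee_pos: [0.5265, 0.0273, 0.1146]
eef_rot: [-1.571, -0.0, 1.383]
force: [0.8, 0.6, 0.9]
grip_width: 0.0003
```

>>> jog_arm --targets '[[0,[0,0,-0.4],0],[0,[0,0,-0.8],0],[0,[0,0,-1.2],0],[0,[0,0,-1.2],0]]'

```text
time_s: 14.95
ee_pos: [0.5383, 0.0251, 0.1146]
eef_rot: [-1.571, 0.0, 1.383]
force: [0.3, 0.2, 0.2]
grip_width: 0.0001
```

```bash
cat > st.py <<'E'
from h import *
import sys
c=snap('scene',sys.argv[1]);W=cloud(c)
A=W[...,:2]-np.array([.5022,.1053]);a=np.radians(-10.9)
bx=A[...,0]*np.cos(a)+A[...,1]*np.sin(a);by=-A[...,0]*np.sin(a)+A[...,1]*np.cos(a)
m=(by<-.05)&(by>-.095)&(bx>.0)&(bx<.1)&(W[...,2]>.12)&(W[...,2]<.15)
print('bar n',m.sum(),'x',np.percentile(bx[m],[5,50,95]).round(3),'(seated: .029 .036 .042)')
E
python3 -c "
from h import *
shift(blk(52,-72,.115),79.1)"; python3 st.py s6
```

```text
t 14.95 pos [0.5383 0.0251 0.1146] rot [-1.571  0.     1.383] q [-0.02  0.36  1.65 -0.    1.13 -1.4 ] F [0.27 0.18 0.19] M [ 0.039 -0.093  0.001] w 0.0001
cm [-0.01 -0.04 -0.14] turn 0.002
bar n 279 x [0.051 0.071 0.083] (seated: .029 .036 .042)
```

The lever is over. Backing off, then lifting and checking the knob angle.

>>> jog_arm --targets '[[0,[0,0,1],0],[0,[0,-3,2],0],[0,[0,-7,2],0],[0,[0,-10,2],0],[5,[0,-10,7],0],[5,[0,-10,12],0],[5,[0,-10,17],0],[5,[0,-10,22],0],[5,[0,-10,22],0]]'

```text
time_s: 15.9
ee_pos: [0.3175, 0.0668, 0.2148]
eef_rot: [-1.573, -0.001, 1.384]
force: [1.3, 0.3, 0.4]
grip_width: 0.037
```

```bash
python3 st.py s7
python3 - <<'E'
from h import *
c=snap('top','top3');W=cloud(c)
d=np.hypot(W[...,0]-.502,W[...,1]-.105)
k=(d<.035)&(W[...,2]>.118)&(W[...,2]<.15)
P=W[k];print(len(P),cv2.minAreaRect((P[:,:2]*1000).astype(np.float32)),P[:,:2].mean(0),P[:,2].max())
cv2.imwrite('pics/v6.png',cv2.resize(c['img'][225:335,235:375,::-1],(700,550),interpolation=cv2.INTER_CUBIC))
shift([.502,.105,.20],0)
E
```

```text
bar n 150 x [0.071 0.079 0.083] (seated: .029 .036 .042)
272 ((502.2966003417969, 105.34769439697266), (15.393214225769043, 55.91896438598633), 76.31144714355469) [0.50165459 0.10466423] 0.14004120217107952
t 16.0 pos [0.3213 0.0664 0.2151] rot [-1.573e+00 -1.000e-03  1.384e+00] q [ 0.09 -0.24  2.04 -0.    1.34 -1.29] F [-0.3  -0.79  0.24] M [-0.025 -0.175  0.033] w 0.0453
cm [  7.15   1.51 -17.04] turn 1.384
```

View pics/v6.png

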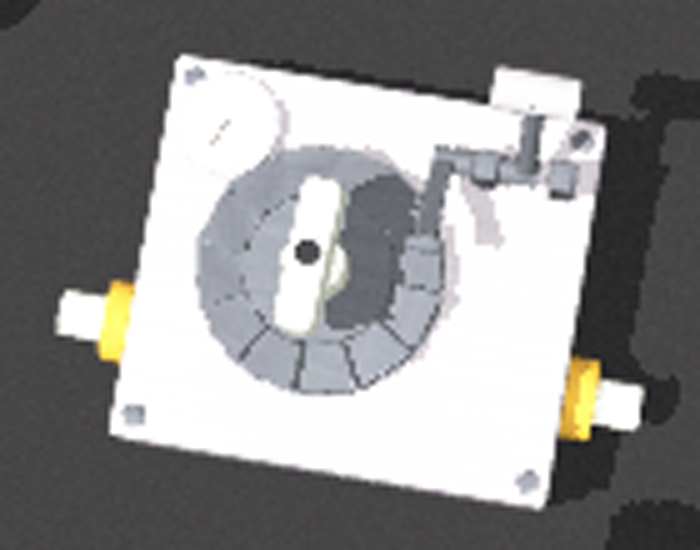

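The lever is thrown back (thumb bar at (537,92)). The knob bar lies at -13.7° in the world (0.966 rad clockwise of the start), sprung back from the snug angle. I'll regrasp at yaw 76.3° and turn 30° anticlockwise.

>>> jog_arm --targets '[[5,[2,0,-4.5],0.05],[5,[4,0,-9],0.05],[5,[6,0,-13.5],0.05],[5,[7.15,0,-17],0.05],[5,[7.15,0,-17],0.05],[5,[7.15,0,-17],0.05],[5,[7.15,0,-17],0.05]]'

```text
time_s: 16.7
ee_pos: [0.5018, 0.1045, 0.2143]
eef_rot: [-1.57, 0.0, 1.333]
force: [-0.3, -0.2, 1.5]
grip_width: 0.0504
```

```bash
python3 -c "
from h import *
shift([.502,.105,.12],76.3)"
```

```text
t 16.7 pos [0.5018 0.1045 0.2143] rot [-1.57   0.     1.333] q [ 0.13  0.2   1.6  -0.    1.33 -1.2 ] F [-0.3  -0.18  1.46] M [ 0.076 -0.092 -0.041] w 0.0504
cm [ 0.05  9.43 -0.01] turn 0.001
```

>>> jog_arm --targets '[[5,[0,3,0],0],[5,[0,6,0],0],[5,[0,8,0],0],[5,[0,9.4,0],0],[5,[0,9.4,0],0]]'

```text
time_s: 17.2
ee_pos: [0.5009, 0.1045, 0.1196]
eef_rot: [-1.569, 0.001, 1.333]
force: [0.6, -0.4, 1.2]
grip_width: 0.0499
```

>>> jog_arm --targets '[[0,[0,0,0],0],[0,[0,0,0],0],[0,[0,0,0],0],[0,[0,0,0],0],[0,[0,0,0],0],[0,[0,0,0],0]]'

```text
time_s: 17.8
ee_pos: [0.5024, 0.1049, 0.121]
eef_rot: [-1.571, -0.001, 1.333]
force: [0.8, 1.8, 2.9]
grip_width: 0.0149
```

```bash
python3 m.py
```

```text
17.8 turned 0.97 M [ 0.274 -0.226  0.009] tau6 [0.188 0.002]
```

>>> jog_arm --targets '[[0,[0,0,0],-0.07],[0,[0,0,0],-0.14],[0,[0,0,0],-0.21],[0,[0,0,0],-0.28],[0,[0,0,0],-0.35],[0,[0,0,0],-0.42],[0,[0,0,0],-0.49],[0,[0,0,0],-0.53],[0,[0,0,0],-0.53],[0,[0,0,0],-0.53]]'

```text
time_s: 18.8
ee_pos: [0.5024, 0.1047, 0.1209]
eef_rot: [-1.571, 0.0, 1.862]
force: [0.7, -0.4, 4.4]
grip_width: 0.0146
```

```bash
python3 m.py
```

```text
18.8 turned 0.441 M [-0.054 -0.286 -0.021] tau6 [ 0.203 -0.178]
```

Turned back 0.53 rad with no blocking. Releasing, lifting and heading to the +x side of the lever.

>>> jog_arm --targets '[[5,[0,0,0],0],[5,[0,0,0],0],[5,[0,0,0],0],[5,[0,-4,0],0],[5,[0,-8,0],0],[5,[0,-10,0],0],[0,[0,-10,0],0]]'

```text
time_s: 19.5
ee_pos: [0.5031, 0.1049, 0.2234]
eef_rot: [-1.575, 0.001, 1.863]
force: [0.2, 0.4, -1.3]
grip_width: 0.0448
```

```bash
python3 -c "
from h import *
shift(blk(104,-72,.112),79.1)"
```

```text
t 19.5 pos [0.5031 0.1049 0.2234] rot [-1.575e+00  1.000e-03  1.863e+00] q [ 0.13  0.2   1.59  0.    1.35 -1.73] F [ 0.22  0.43 -1.26] M [ 0.121 -0.14   0.008] w 0.0448
cm [-11.14  11.14  -5.8 ] turn 0.482
```

>>> jog_arm --targets '[[0,[-4,0,-2],0.14],[0,[-8,0,-4],0.28],[0,[-11.1,0,-5.8],0.42],[0,[-11.1,0,-5.8],0.48],[0,[-11.1,4,-5.8],0.48],[0,[-11.1,4,-5.8],0.48]]'

```text
time_s: 20.1
ee_pos: [0.5873, 0.015, 0.1749]
eef_rot: [-1.562, 0.001, 1.383]
force: [-0.9, 0.1, -0.1]
grip_width: 0.0006
```

```bash
python3 -c "
from h import *
shift(blk(104,-72,.112),79.1)"; python3 st.py s8
```

```text
t 20.1 pos [0.5873 0.015  0.1749] rot [-1.562e+00  1.000e-03  1.383e+00] q [-0.04  0.41  1.43  0.    1.31 -1.42] F [-0.88  0.06 -0.11] M [ 0.03  -0.099  0.006] w 0.0006
cm [ 0.05  6.29 -0.33] turn 0.002
bar n 147 x [0.071 0.079 0.083] (seated: .029 .036 .042)
```

>>> jog_arm --targets '[[0,[0,2.5,0],0],[0,[0,5,0],0],[0,[0,6.7,0],0],[0,[0,6.7,0],0],[0,[0,6.7,0],0]]'

```text
time_s: 20.65
ee_pos: [0.5902, 0.0153, 0.1151]
eef_rot: [-1.572, -0.0, 1.383]
force: [-0.9, -0.4, 0.2]
grip_width: 0.0005
```

>>> jog_arm --targets '[[0,[0,0,0.5],0],[0,[0,0,1],0],[0,[0,0,1.5],0],[0,[0,0,2],0],[0,[0,0,2],0]]'

```text
time_s: 21.15
ee_pos: [0.5695, 0.0191, 0.1139]
eef_rot: [-1.571, -0.0, 1.383]
force: [0.3, -0.5, 0.2]
grip_width: 0.0005
```

>>> jog_arm --targets '[[0,[0,0,0.4],0],[0,[0,0,0.8],0],[0,[0,0,1.2],0],[0,[0,0,1.2],0]]'

```text
time_s: 21.55
ee_pos: [0.5578, 0.0213, 0.1136]
eef_rot: [-1.571, 0.0, 1.383]
force: [0.6, 0.1, -0.2]
grip_width: 0.0002
```

```bash
python3 -c "
from h import *
shift(blk(44,-72,.112),79.1)"; python3 st.py s9
```

```text
t 21.55 pos [0.5578 0.0213 0.1136] rot [-1.571  0.     1.383] q [-0.03  0.4   1.59  0.    1.15 -1.41] F [ 0.61  0.13 -0.2 ] M [ 0.033 -0.083 -0.063] w 0.0002
cm [0.01 0.16 2.65] turn 0.003
bar n 180 x [0.048 0.079 0.082] (seated: .029 .036 .042)
```

>>> jog_arm --targets '[[0,[0,0,0.4],0],[0,[0,0,0.8],0],[0,[0,0,1.2],0],[0,[0,0,1.6],0],[0,[0,0,2.0],0],[0,[0,0,2.4],0],[0,[0,0,2.6],0],[0,[0,0,2.6],0],[0,[0,0,2.6],0]]'

```text
time_s: 22.5
ee_pos: [0.5329, 0.026, 0.1137]
eef_rot: [-1.571, -0.0, 1.383]
force: [2.4, -0.2, -1.3]
grip_width: 0.0002
```

>>> jog_arm --targets '[[0,[0,0,-1],0],[0,[0,-3,-3],0],[0,[0,-7,-3],0],[0,[0,-12,-3],0],[0,[0,-14,2],0],[0,[0,-14,7],0],[0,[0,-14,12],0],[0,[0,-14,17],0],[0,[0,-14,20],0],[0,[0,-14,20],0]]'

```text
time_s: 23.5
ee_pos: [0.3343, 0.0638, 0.2546]
eef_rot: [-1.572, -0.001, 1.384]
force: [0.3, -0.7, 0.2]
grip_width: 0.0004
```

```bash
python3 st.py s10
python3 - <<'E'
from h import *
c=snap('top','top4');W=cloud(c)
d=np.hypot(W[...,0]-.502,W[...,1]-.105)
P=W[(d<.035)&(W[...,2]>.118)&(W[...,2]<.15)];print(len(P),cv2.minAreaRect((P[:,:2]*1000).astype(np.float32)))
s=dict(np.load('pics/s10.npz'))['img']
cv2.imwrite('pics/v7.png',np.hstack([cv2.resize(c['img'][180:340,150:450],(400,400)),cv2.resize(s[150:290,230:383],(400,400))])[:,:,::-1])
shift([.5,.1,.3],0)
E
```

```text
bar n 160 x [0.025 0.033 0.038] (seated: .029 .036 .042)
263 ((502.3630065917969, 105.3282699584961), (55.61103439331055, 15.075543403625488), 14.691328048706055)
t 23.6 pos [0.3368 0.0633 0.2543] rot [-1.572 -0.     1.383] q [ 0.08 -0.23  1.94 -0.    1.43 -1.3 ] F [ 0.76 -0.31  0.25] M [-0.023 -0.131 -0.01 ] w 0.0005
cm [  6.64  -4.57 -15.36] turn 1.383
```

View pics/v7.png

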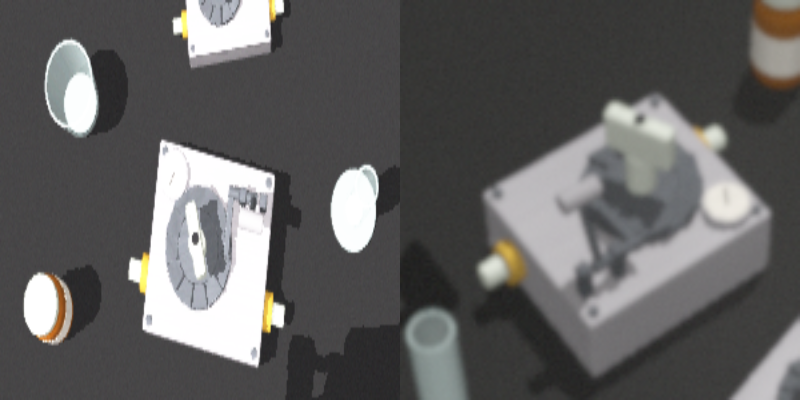

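The pawl is back on the teeth, with the thumb bar at (580,190) in the scene half. The knob bar is at 14.7°, 28.4° anticlockwise of the shut position. The glassware is upright and unmoved, and the arm is clear. Handing in.

```bash
python3 -c "
from h import *
print(ctrl.hand_in())"
```

```text
the job is handed in; nothing more can be done
None
```

I set the larger valve to one notch open and handed the job in at about 24 s of the 72 s allowed; the hand-in gave no verdict.

- **Closing:** I turned the knob clockwise until it came up snug at about 0.5 N m net and let go. It sprang back to 0.97 rad clockwise of its start position.
- **Notch:** I threw the pawl back, turned the knob anticlockwise, tipped the pawl over again and moved the arm clear with nothing in the gripper.
- **Last checks:** The final images put the knob 28.4° open from where it sprang back to. The pawl lever was back on the teeth side, with its bar about 4 mm further over than at the start, which I put down to a different tooth position. The glassware looked upright and in place by eye; I did not measure it. The last force readings were near zero.

Some things disagreed or went wrong:
- **Missed pushes:** The first push on the pawl passed over the bar. The second rode up on top of it with about 29 N upward force, under the 40 N limit. The third, 15–25 mm lower, worked.
- **Fingertip height:** The closed fingertips appeared to sit slightly above the TCP, not 19 mm ahead of it as described.
- **Shut point:** The torque put it at about 1.03 rad, the spring-back at 0.97 rad. Either way the knob is about 28–33° open, within the 15–50° allowed.

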